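Put the watch-press dies back in their own holders

TASK

Put each of the four press dies into the blue holder whose recess has the shape and size of its foot: upright, flat on the floor of the recess, and for the square and the oblong one with its sides lined up with the recess. The wide round die and the square die have been put in each other's holders, so one of them must wait on a clear spot of the bench mat while they change places. Set the dies down rather than dropping them, and leave the blower and the glass pot alone.

Things in the scene. Friction and masses are not known exactly. Their poses are not given: they have to be found in the camera images.
- wide_die: Loose watch-press die, round, foot 52 mm across; its head is a round stub 36 mm across. Aluminium foot 14 mm high, black nylon head on its centre from 14 to 44 mm above the underside. Stands upright; origin at the centre of its underside, z up. 35 to 180 g. At the start it stands in the square dish.
- small_die: Loose watch-press die, round, foot 32 mm across; its head is a round stub 22 mm across. Aluminium foot 14 mm high, black nylon head on its centre from 14 to 44 mm above the underside. Stands upright; origin at the centre of its underside, z up. 35 to 180 g. At the start it stands on the bench mat.
- square_die: Loose watch-press die, square, foot 40 x 40 mm; its head is a square block 28 x 28 mm with sides parallel to the foot's. Aluminium foot 14 mm high, black nylon head on its centre from 14 to 44 mm above the underside. Stands upright; origin at the centre of its underside, z up. 35 to 180 g. At the start it stands, turned anyhow, in the large round dish.
- oblong_die: Loose watch-press die, oblong, foot 60 mm (own x) by 32 mm (own y); its head is a block 46 mm (x) by 22 mm (y). Aluminium foot 14 mm high, black nylon head on its centre from 14 to 44 mm above the underside. Stands upright; origin at the centre of its underside, z up. 35 to 180 g. At the start it stands, turned anyhow, on the bench mat.
- wide_holder: Fixed blue holder for the wide die: large round dish, recess 68 mm across, 76 mm over the rim. Floor 4 mm above the bench, rim 4 mm wide and 10 mm high. Origin at the centre of its underside (bench level), z up. The recess leaves 8 mm all round its own die.
- small_holder: Fixed blue holder for the small die: small round dish, recess 48 mm across, 56 mm over the rim. Floor 4 mm above the bench, rim 4 mm wide and 10 mm high. Origin at the centre of its underside (bench level), z up. The recess leaves 8 mm all round its own die. Empty at the start.
- square_holder: Fixed blue holder for the square die: square dish, recess 56 x 56 mm, 64 x 64 mm over the rim, sides along its own x and y. Floor 4 mm above the bench, rim 4 mm wide and 10 mm high. Origin at the centre of its underside (bench level), z up. The recess leaves 8 mm all round its own die.
- oblong_holder: Fixed blue holder for the oblong die: oblong dish, recess 76 mm (own x) by 48 mm (own y), 84 x 56 mm over the rim. Floor 4 mm above the bench, rim 4 mm wide and 10 mm high. Origin at the centre of its underside (bench level), z up. The recess leaves 8 mm all round its own die. Empty at the start.
- blower: Bystander: black rubber dust blower on a blue conical stand, 64 mm across, 135 mm high, to the left of the mat's near half. Origin at the centre of its underside. Leave alone.
- glass_pot: Bystander: low black pot with a glass lid and steel knob, 60 mm across, 34 mm high, to the right of the mat's near half. Origin at the centre of its underside. Leave alone.
Mind the look-alikes: they are no part of the job. Leave any brown or green look-alike of the square_holder alone.

How it is judged:
By the outcome, as a careful person would: the job done as asked, in the order asked, and still so for the second after the job is handed in, with the robot touching nothing.
It also fails if it takes over 120 s, if anything falls off the work surface, if the arm or the gripper's body presses on something with over 40 N, if the wrist force passes 120 N, or if a joint passes its speed limit or range.

ROBOT

A 6-joint arm with a two-finger parallel gripper is mounted at the origin on the work surface. World frame = base frame: x ahead of the robot, y to its left, z up, the work surface at z = 0. Lengths are in m, angles in rad, forces in N, time in s.
With the tool pointing down it reaches from about 0.325 to 0.775 m from the base axis. Payload 5.5 kg.
Tool frame: the origin (TCP) lies at the centre of the arm's flange, where the gripper is bolted on; the fingertips stand 173 mm ahead of it and the grasp point (between the pads) lies 155 mm ahead of it; z points along the fingers, y is the line along which they close (so a half turn about z gives the same grasp; the last joint's range is limited). The gripper opens to 85 mm and grips with 20 to 120 N. Pads are 22 mm wide; open, the fingers measure 114 mm over their backs; the gripper's body (76 mm by 85 mm) begins 54 mm behind the grasp point. The pads swing forward as they close: fully open they stand 13 mm farther back than shut.
Start: joints at [-1.19, 0.091, 1.231, -0, 1.82, -0.057], TCP at [0.254, -0.543, 0.405] pointing down, gripper open.
Joint ranges: [-2.87, 2.87], [-0.86, 2.18], [0.17, 2.46], [-1.51, 4.65], [0.06, 2.69], [-2.65, 2.65]. Speed limits (rad/s): [2.57, 2.57, 3.01, 3.14, 3.14, 3.14].

INTERFACE

Orientations are given as a 3x3 rotation matrix whose columns are the frame's x, y, z axes.
In Python, from cell import bot, eyes gives the robot as it stands. The module is installed in compiled form; this text tells all that it offers.
- The arm moves only by the tool servo_tool, never from a script. Its argument "series" is a list that holds one entry, the list of rows, each a list of 7 numbers: the shift along the tool's x, y, z in units of 30 mm (1.0 is 30 mm), then the turn, a rotation vector about the tool's x, y, z in units of 0.12 rad (1.0 is 0.12 rad), then the opening, from 0 (shut) to 1 (fully open). In form: [[[dx, dy, dz, wx, wy, wz, gripper], ...]]. A call has 1 to 5 rows; each row shifts and turns the commanded pose from where the row before left it, along the tool's axes as they then stand; what a row does not reach is not made up. A row lasts 1/10 s, in which the tool goes at most 50 mm and 8.59 degrees, less where a joint would pass 70% of its speed; a pose out of reach is approached as far as the arm can. A call with a number of a shift or a turn outside -1 to 1 is refused whole. A call with a gripper value outside its range is refused whole. The fingers move at their own pace and stop on an object; the grip force is fixed at half the most. Time passes only in rows, so rows that do not move let the fingers close. It gives the time, the measured TCP pose, the force, the opening and the grip force at its end, in the units of the state.
- bot.get_state(): the state, without advancing time (a new reading comes with each control period).
- eyes.read_camera(name): name is "side" or "top" or "wrist"; returns the picture (384x512x3 uint8, blue, green, red); there is no depth.
- eyes.calibration(name): a dict with "fx", "fy", "cx", "cy" (pixels), "pose" (4x4, takes a point from camera to world coordinates); the wrist camera has in their place "T_tool_cam" (4x4, takes a point from camera to tool coordinates, whose origin is the TCP and whose axes are the flange's). Camera axes: x right, y down, z forward; pixel columns grow to the right and rows downward; lengths in m; the calibration is good to about 2 mm. A picture is of the moment at which its call begins: read the wrist's pose just before it. calibration takes no time and is no camera call.
- bot.close_job(): hands the job in; it is judged then, once.
Trained networks look in the newest picture that a camera, given by its name, has taken for a name from the list of things; names that differ only in an ending like _2 or _b are one class to them, and where a whole thing is asked for, a point or a joint stands for the part that bears it (a point fixed in the world has none). Each returns a list of dicts, best first, with "conf" (0 to 1); they miss things now and then, are a little off and sometimes report something else, mostly with a low value. They report only what shows in the picture. A call takes as long as a camera call. They do not tell look-alikes from the thing itself.
- eyes.recognise(camera, query): "xyz" ([x, y, z] in m, in world coordinates, good to about 4 mm: the middle of the surface that is visible of it).
- eyes.masks_of(camera, query): "region" (384x512 bool, what is visible of it).
- eyes.landmark_of(camera, query): "xyz" ([x, y, z] in m, in world coordinates, good to about 4 mm: a listed point, or the origin of a listed thing).
The state is a dict: "time_s": time; "joints": joint angles; "qvel": joint speeds; "joint_torque": joint torques, N m; "tool_pos": TCP position; "eef_rot": TCP orientation; "ft_force": force on the tool from outside, world axes, zero at the start; "moment": the same for the moment, N m; "finger_gap": opening from 0.0 (shut) to 1.0 (fully open); "finger_force": force on a finger pad.
Only numpy, scipy, OpenCV 4.12 (cv2) and the standard library are available. Lean on these libraries where they do the work, as an engineer would, in place of code of your own. Each camera call takes 0.05 s, during which the arm holds its last target. There are 200 camera calls.

## Working session

There is one attempt and no reset: what is moved stays moved. The work goes in short steps, Python scripts to look and compute and a tool call to move; the robot and the scene stay as the last step left them, time stands still between calls to the robot, and variables do not carry over. Pictures are saved under pics/ and viewed, at most 14 in all, crops included, and the job is handed in when it is done.

Besides the shell and the picture viewer there is one more tool, called after "Call:" by a JSON object that holds its "method" and its "body", one argument or row to a line. servo_tool: Moves the arm, as the interface text tells. Shifts and turns lie within -1 to 1; 1 stands for 30 mm of shift or 0.12 rad of turn. Its arguments: {"type":"object","properties":{"series":{"type":"array","items":{"type":"array","items":{"type":"array","items":{"type":"number","minimum":-1,"maximum":1}}}}},"required":["series"]}

```bash
mkdir -p pics; cat > h.py <<'E'
import numpy as np, cv2
from cell import bot, eyes
def snap(c,n):
    s=bot.get_state(); im=eyes.read_camera(c); cv2.imwrite(f'pics/{n}.png',im); return s,im
E
python3 - <<'E'
from h import *
np.set_printoptions(precision=4,suppress=True)
s=bot.get_state(); print(s['tool_pos'],s['eef_rot'],s['finger_gap'],s['time_s'])
for c in ['top','side']: 
    snap(c,c+'0'); k=eyes.calibration(c); print(c,k['fx'],k['cx'],k['cy'],k['pose'])
print(eyes.calibration('wrist'))
for q in ['wide_die','small_die','square_die','oblong_die','wide_holder','small_holder','square_holder','oblong_holder','blower','glass_pot']:
    print(q,[(np.round(r['xyz'],3),round(r['conf'],2)) for r in eyes.landmark_of('top',q)])
E
```

```text
[ 0.2544 -0.5435  0.4035] [[ 0.9057  0.4239 -0.0008]
 [ 0.4239 -0.9057  0.0018]
 [ 0.0001 -0.002  -1.    ]] 0.9998483355663117 0.0
top 413.32608115478587 252.44897389529737 188.39822105024638 [[-0.0059 -0.9971  0.0764  0.535 ]
 [-1.      0.0055 -0.0057 -0.0043]
 [ 0.0053 -0.0764 -0.9971  1.126 ]
 [ 0.      0.      0.      1.    ]]
side 444.02815447385836 247.8010638937267 188.0862864858611 [[-0.773  -0.4526  0.4445  0.154 ]
 [-0.6343  0.543  -0.5502  0.5936]
 [ 0.0076 -0.7073 -0.7069  0.7943]
 [ 0.      0.      0.      1.    ]]
{'fx': 323.0146261912948, 'fy': 323.0146261912948, 'cx': 253.09055656571743, 'cy': 190.25618831567334, 'T_tool_cam': array([[-0.0002, -0.9579, -0.2869,  0.074 ],
       [ 1.    , -0.0003,  0.0002,  0.    ],
       [-0.0003, -0.2869,  0.9579,  0.0298],
       [ 0.    ,  0.    ,  0.    ,  1.    ]])}
wide_die [(array([0.625, 0.099, 0.002]), 0.69)]
small_die [(array([ 0.455, -0.115,  0.001]), 0.4)]
square_die [(array([ 0.622, -0.275,  0.   ]), 0.73)]
oblong_die [(array([ 0.465,  0.077, -0.001]), 0.5)]
wide_holder [(array([ 0.624, -0.271, -0.001]), 0.95)]
small_holder [(array([ 0.637,  0.248, -0.002]), 0.64)]
square_holder [(array([ 0.523,  0.201, -0.001]), 0.93), (array([ 0.726,  0.017, -0.002]), 0.78), (array([ 0.75 ,  0.234, -0.003]), 0.63), (array([0.809, 0.113, 0.004]), 0.58), (array([0.636, 0.253, 0.   ]), 0.5)]
oblong_holder [(array([ 0.64 , -0.082,  0.002]), 0.97)]
blower [(array([ 0.441,  0.359, -0.   ]), 0.61)]
glass_pot [(array([ 0.441, -0.362, -0.005]), 0.69)]
```

View pics/top0.png

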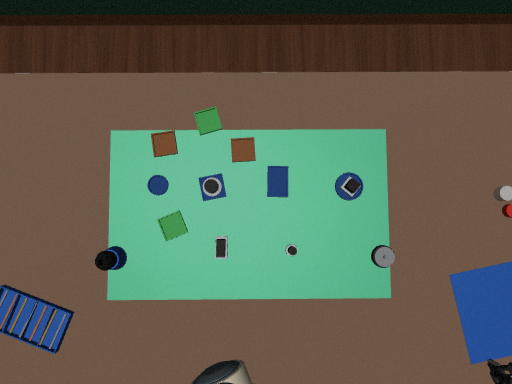

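The top view shows the wide die in the blue square dish at (212,187) and the square die in the large round dish at (351,187). The empty small dish is at (158,185), the empty oblong dish at (278,181), the oblong die at (221,247) and the small die at (292,250). The brown and green squares are the look-alikes. Next I'll square the tool up with the world axes and take one wrist picture from above.

Call:
{"method": "servo_tool", "body": {
  "series": [
    [[0, 0, 0, 0, 0, 1, 1], [0, 0, 0, 0, 0, 1, 1], [0, 0, 0, 0, 0, 1, 1], [0, 0, 0, 0, 0, 0.65, 1], [0.6, -1, 0, 0, 0, 0, 1]]
  ]
}}

```text
time_s: 1.1
tool_pos: [0.2709, -0.5151, 0.4036]
eef_rot: [[1.0, -0.007, -0.001], [-0.007, -1.0, 0.0], [-0.001, -0.0, -1.0]]
ft_force: [1.2, 0.7, -0.8]
finger_gap: 1.001
finger_force: 0.0
```

Call:
{"method": "servo_tool", "body": {
  "series": [
    [[0.6, -1, 0, 0, 0, 0, 1], [0.6, -1, 0, 0, 0, 0, 1], [0.6, -1, 0, 0, 0, 0, 1], [0.6, -1, 0, 0, 0, 0, 1], [0.6, -1, 0, 0, 0, 0, 1]]
  ]
}}

```text
time_s: 1.6
tool_pos: [0.3629, -0.3621, 0.4049]
eef_rot: [[1.0, -0.0, 0.0], [-0.0, -1.0, -0.0], [0.0, 0.0, -1.0]]
ft_force: [0.2, 0.3, 0.7]
finger_gap: 1.001
finger_force: 0.0
```

Call:
{"method": "servo_tool", "body": {
  "series": [
    [[0.6, -1, 0, 0, 0, 0, 1], [0.6, -1, 0, 0, 0, 0, 1], [0.6, -1, 0, 0, 0, 0, 1], [0.6, -1, 0, 0, 0, 0, 1], [0.6, -1, 0, 0, 0, 0, 1]]
  ]
}}

```text
time_s: 2.1
tool_pos: [0.4529, -0.2121, 0.4049]
eef_rot: [[1.0, -0.0, 0.001], [-0.0, -1.0, -0.0], [0.001, 0.0, -1.0]]
ft_force: [0.2, -0.2, 0.0]
finger_gap: 0.998
finger_force: 0.0
```

Call:
{"method": "servo_tool", "body": {
  "series": [
    [[0.6, -1, 0, 0, 0, 0, 1], [0.6, -1, 0, 0, 0, 0, 1], [0.6, -1, 0, 0, 0, 0, 1], [0.6, -1, 0, 0, 0, 0, 1], [0.6, -1, 0, 0, 0, 0, 1]]
  ]
}}

```text
time_s: 2.6
tool_pos: [0.543, -0.0621, 0.4049]
eef_rot: [[1.0, -0.0, 0.001], [-0.0, -1.0, -0.0], [0.001, 0.0, -1.0]]
ft_force: [0.6, -0.0, 0.9]
finger_gap: 1.002
finger_force: 0.0
```

Call:
{"method": "servo_tool", "body": {
  "series": [
    [[0.6, -1, 0, 0, 0, 0, 1], [0.6, -1, 0, 0, 0, 0, 1], [0, 0, 0, 0, 0, 0, 1]]
  ]
}}

```text
time_s: 2.9
tool_pos: [0.5797, -0.0002, 0.4039]
eef_rot: [[1.0, 0.004, -0.001], [0.004, -1.0, 0.001], [-0.001, -0.001, -1.0]]
ft_force: [-0.1, -1.2, -0.4]
finger_gap: 1.003
finger_force: 0.0
```

```bash
cat >> h.py <<'E'
np.set_printoptions(precision=4,suppress=True)
def wpose(s):
    T=np.eye(4);T[:3,:3]=s['eef_rot'];T[:3,3]=s['tool_pos']; return T@eyes.calibration('wrist')['T_tool_cam']
def ray(px,P,k,z):
    px=np.atleast_2d(px).astype(float)
    d=np.c_[(px[:,0]-k['cx'])/k['fx'],(px[:,1]-k['cy'])/k['fy'],np.ones(len(px))]@P[:3,:3].T
    return P[:3,3]+d*((z-P[2,3])/d[:,2])[:,None]
E
python3 - <<'E'
from h import *
s,im=snap('wrist','w0'); print(s['tool_pos'],s['eef_rot'],s['time_s'])
P=wpose(s);k=eyes.calibration('wrist')
np.savez('w0.npz',P=P)
Z=dict(wide_die=.018+.03,small_die=.044,square_die=.048,oblong_die=.044)
for q in ['wide_die','small_die','square_die','oblong_die','wide_holder','small_holder','square_holder','oblong_holder']:
    for r in eyes.masks_of('wrist',q)[:3]:
        m=r['region'].astype(np.uint8); c=max(cv2.findContours(m,0,2)[0],key=cv2.contourArea)
        z=.01 if 'holder' in q else .014
        g=ray(c[:,0]+0.,P,k,z)[:,:2]
        rc=cv2.minAreaRect((g*1000).astype(np.float32)); print(q,round(r['conf'],2),np.round(rc[0],1),np.round(rc[1],1),round(rc[2],1))
E
```

```text
[ 0.5797 -0.0002  0.4039] [[ 1.      0.0042 -0.0006]
 [ 0.0042 -1.      0.0015]
 [-0.0006 -0.0015 -1.    ]] 2.9
wide_die 0.87 [626.1  98.7] [53.2 52.9] 61.0
small_die 0.58 [ 453.7 -107.9] [24.2 47.3] 89.2
square_die 0.97 [ 625.3 -274. ] [47.4 43.4] 50.8
oblong_die 0.8 [460.4  74.8] [35.  77.9] 87.9
wide_holder 0.65 [ 623.2 -257.7] [78.  52.1] 13.1
small_holder 0.67 [633.4 244.9] [54.8 59.5] 6.4
square_holder 0.93 [523.2 204.3] [65.4 70.2] 21.9
square_holder 0.91 [720.3  14.4] [48.5 64.3] 3.2
square_holder 0.9 [726.1 225.1] [32.  70.1] 0.2
oblong_holder 0.84 [640.8 -78.7] [57.3 84.7] 88.8
```

View pics/w0.png

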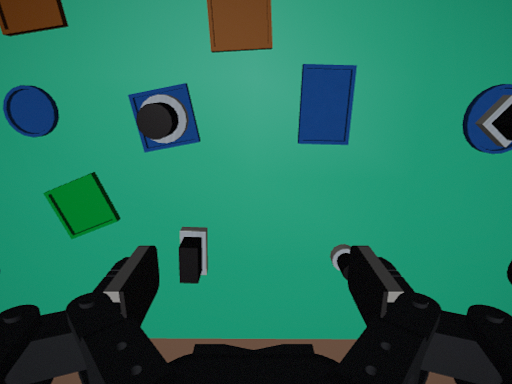

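The wrist picture shows the oblong die (foot centre about (193,252)), the wide die in the square dish (165,118) and the oblong dish (327,104). The small dish is at (31,111). The small die (342,258) is partly hidden by a finger, and the square die's dish (500,118) is cut off at the edge. I'll fit the known shapes to this picture.

```bash
cat >> h.py <<'E'
from scipy.optimize import minimize
def shp(kind,a,b):
    if kind=='r': t=np.linspace(0,2*np.pi,40,endpoint=False); return np.c_[a/2*np.cos(t),a/2*np.sin(t)]
    return np.array([[-a,-b],[a,-b],[a,b],[-a,b]])/2
M={'wide_die':[('r',.052,0,0,.014),('r',.036,0,.014,.044)],'small_die':[('r',.032,0,0,.014),('r',.022,0,.014,.044)],
'square_die':[('s',.04,.04,0,.014),('s',.028,.028,.014,.044)],'oblong_die':[('s',.06,.032,0,.014),('s',.046,.022,.014,.044)],
'wide_holder':[('r',.076,0,0,.01)],'small_holder':[('r',.056,0,0,.01)],'square_holder':[('s',.064,.064,0,.01)],'oblong_holder':[('s',.084,.056,0,.01)]}
def proj(X,P,k):
    c=(X-P[:3,3])@P[:3,:3]; return np.c_[k['fx']*c[:,0]/c[:,2]+k['cx'],k['fy']*c[:,1]/c[:,2]+k['cy']]
def sil(q,x,y,a,z0,P,k,S=4):
    m=np.zeros((384*S,512*S),np.uint8); R=np.array([[np.cos(a),np.sin(a)],[-np.sin(a),np.cos(a)]])
    for kd,u,v,lo,hi in M[q]:
        p=shp(kd,u,v)@R+[x,y]
        X=np.r_[np.c_[p,np.full(len(p),lo+z0)],np.c_[p,np.full(len(p),hi+z0)]]
        h=cv2.convexHull(((proj(X,P,k)+.5)*S).astype(np.float32))
        cv2.fillConvexPoly(m,np.round(h).astype(np.int32),255)
    return cv2.resize(m,(512,384),interpolation=cv2.INTER_AREA)/255.
def fit(q,mask,x0,z0,P,k,valid=None,angs=(0,)):
    mask=cv2.GaussianBlur(mask.astype(float),(0,0),1)
    V=np.ones_like(mask) if valid is None else valid
    f=lambda p:(((cv2.GaussianBlur(sil(q,p[0]/1e3,p[1]/1e3,p[2]/10,z0,P,k),(0,0),1)-mask)**2)*V).sum()
    best=min((minimize(f,[x0[0]*1e3,x0[1]*1e3,a*10],method='Nelder-Mead',options=dict(initial_simplex=np.array([[x0[0]*1e3,x0[1]*1e3,a*10]]*4)+np.r_[np.zeros((1,3)),np.diag([5,5,2])],maxiter=120)) for a in angs),key=lambda r:r.fun)
    return best.x[0],best.x[1],np.degrees(best.x[2]/10),best.fun,mask.sum()
E
cat > f0.py <<'E'
from h import *
im=cv2.imread('pics/w0.png'); P=np.load('w0.npz')['P'];k=eyes.calibration('wrist')
hsv=cv2.cvtColor(im,cv2.COLOR_BGR2HSV); H,Sa,Vv=cv2.split(hsv)
green=((H>60)&(H<95)&(Sa>90)&(Vv>60)); blue=(H>=96)&(H<130)&(Sa>120)
def near(xy,z,r): 
    m=np.zeros((384,512)); c=proj(np.array([[*xy,z]]),P,k)[0]; cv2.circle(m,tuple(int(v) for v in c),r,1,-1); return m
def box(a,b,c,d): m=np.zeros((384,512)); m[b:d,a:c]=1; return m
for q,x,z0,m,V,angs in [
 ('oblong_die',(.460,.075),0,~green,box(168,215,222,292),(1.5,1.7)),
 ('wide_die',(.626,.099),.004,(~green)&(~blue)&((Sa<60)|(Vv<40)),box(136,92,190,144),(0,)),
 ('square_holder',(.626,.099),0,~green,box(120,75,212,160),(.2,-.2)),
 ('oblong_holder',(.64,-.08),0,~green,box(285,55,370,155),(1.57,)),
 ('small_holder',(.633,.245),0,~green,box(0,75,70,145),(0,)),
 ('wide_holder',(.622,-.27),0,~green,box(450,70,512,165),(0,)),
 ('square_die',(.622,-.272),.004,(~green)&(~blue)&((Sa<60)|(Vv<40)),box(472,90,512,148),(.6,.8,1)),
]: print(q,np.round(fit(q,m,x,z0,P,k,V,angs),1))
E
python3 f0.py
```

```text
oblong_die [  464.4    75.2    -3.1    25.2 58605.1]
wide_die [  626.8    99.6     3.7    29.3 39236.9]
square_holder [  626.6    99.6    11.1     7.3 58605.1]
oblong_holder [  641.5   -79.    178.7    11.6 58605.1]
small_holder [  633.5   248.2    -1.6    41.7 58605.1]
wide_holder [  627.   -275.1     0.2     6.  58605.1]
square_die [  625.8  -276.3    49.7    11.6 39236.9]
```

Fits agree with the given sizes. Next I'll grasp the oblong die at (0.464, 0.075).

Call:
{"method": "servo_tool", "body": {
  "series": [
    [[-0.97, -0.625, 0.5, 0, 0, 0, 1], [-0.97, -0.625, 0.5, 0, 0, 0, 1], [-0.97, -0.625, 0.5, 0, 0, 0, 1], [-0.96, -0.625, 0.5, 0, 0, 0, 1], [0, 0, 1, 0, 0, 0.48, 0.7]]
  ]
}}

```text
time_s: 3.85
tool_pos: [0.4605, 0.0728, 0.317]
eef_rot: [[0.998, -0.057, 0.005], [-0.057, -0.998, 0.001], [0.005, -0.002, -1.0]]
ft_force: [0.6, -0.0, 0.3]
finger_gap: 0.855
finger_force: 0.0
```

Call:
{"method": "servo_tool", "body": {
  "series": [
    [[0, 0, 1, 0, 0, 0, 0.7], [0, 0, 1, 0, 0, 0, 0.7], [0, 0, 1, 0, 0, 0, 0.7], [0, 0, 0, 0, 0, 0, 0.7], [0, 0, 0, 0, 0, 0, 0.7]]
  ]
}}

```text
time_s: 4.35
tool_pos: [0.4623, 0.0713, 0.2252]
eef_rot: [[0.998, -0.058, -0.0], [-0.058, -0.998, -0.0], [-0.0, 0.0, -1.0]]
ft_force: [0.8, 0.3, 0.5]
finger_gap: 0.699
finger_force: 0.0
```

```bash
python3 - <<'E'
from h import *
s,im=snap('wrist','w1'); print(s['tool_pos'],s['eef_rot'][0],s['finger_gap'])
E
```

```text
[0.4623 0.0713 0.2252] [ 0.9983 -0.0583 -0.0005] 0.6993711983940344
```

View pics/w1.png

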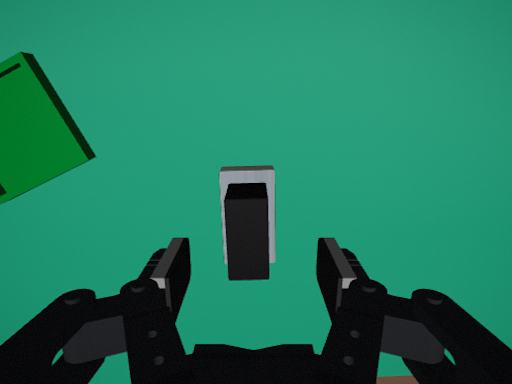

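The die sits upright between the pads with its head at column 247, about 3 mm left of the tool's centre line (253). I'll correct for that, go down and grip.

Call:
{"method": "servo_tool", "body": {
  "series": [
    [[0.07, -0.12, 0.6, 0, 0, 0, 0.7], [0, 0, 0.57, 0, 0, 0, 0.7], [0, 0, 0, 0, 0, 0, 0], [0, 0, 0, 0, 0, 0, 0], [0, 0, 0, 0, 0, 0, 0]]
  ]
}}

```text
time_s: 4.9
tool_pos: [0.4655, 0.075, 0.1921]
eef_rot: [[0.998, -0.058, 0.004], [-0.058, -0.998, 0.0], [0.004, -0.001, -1.0]]
ft_force: [0.1, -0.4, -0.7]
finger_gap: 0.248
finger_force: 58.6
```

Call:
{"method": "servo_tool", "body": {
  "series": [
    [[0, 0, 0, 0, 0, 0, 0], [0, 0, 0, 0, 0, 0, 0], [0, 0, 0, 0, 0, 0, 0], [0, 0, 0, 0, 0, 0, 0]]
  ]
}}

```text
time_s: 5.3
tool_pos: [0.4655, 0.075, 0.1919]
eef_rot: [[0.998, -0.058, 0.004], [-0.058, -0.998, 0.0], [0.004, -0.0, -1.0]]
ft_force: [-0.4, -0.3, 6.3]
finger_gap: 0.248
finger_force: 59.7
```

Call:
{"method": "servo_tool", "body": {
  "series": [
    [[0, 0, -1, 0, 0, 0, 0], [0, 0, -1, 0, 0, 0, 0], [0, 0, -1, 0, 0, -0.29, 0], [1, 0.83, 0, 0, 0, 0, 0], [1, 0.83, 0, 0, 0, 0, 0]]
  ]
}}

```text
time_s: 5.8
tool_pos: [0.5243, 0.0237, 0.2822]
eef_rot: [[1.0, -0.021, 0.005], [-0.021, -1.0, 0.0], [0.005, -0.0, -1.0]]
ft_force: [0.8, 0.3, -1.1]
finger_gap: 0.249
finger_force: 58.8
```

Call:
{"method": "servo_tool", "body": {
  "series": [
    [[1, 0.83, 0, 0, 0, 0, 0], [1, 0.83, 0, 0, 0, 0, 0], [1, 0.83, 0, 0, 0, 0, 0], [0.95, 0.83, 0, 0, 0, 0, 0], [0, 0, 0.5, 0, 0, 0, 0]]
  ]
}}

```text
time_s: 6.3
tool_pos: [0.6422, -0.0818, 0.2657]
eef_rot: [[1.0, -0.026, 0.004], [-0.026, -1.0, -0.002], [0.004, 0.002, -1.0]]
ft_force: [-0.9, -0.2, -0.3]
finger_gap: 0.248
finger_force: 58.9
```

Call:
{"method": "servo_tool", "body": {
  "series": [
    [[0, 0, 0.5, 0, 0, 0, 0], [0, 0, 0.5, 0, 0, 0, 0], [0, 0, 0, 0, 0, 0, 0], [0, 0, 0, 0, 0, 0, 0]]
  ]
}}

```text
time_s: 6.7
tool_pos: [0.6391, -0.0776, 0.2342]
eef_rot: [[1.0, -0.022, -0.001], [-0.022, -1.0, 0.0], [-0.001, -0.0, -1.0]]
ft_force: [-0.4, 0.6, -0.8]
finger_gap: 0.248
finger_force: 58.8
```

```bash
python3 - <<'E'
from h import *
s,im=snap('wrist','w2'); print(s['tool_pos'],s['eef_rot'][0],s['finger_gap'])
E
```

```text
[ 0.6391 -0.0776  0.2342] [ 0.9998 -0.022  -0.0011] 0.24823657221310463
```

View pics/w2.png

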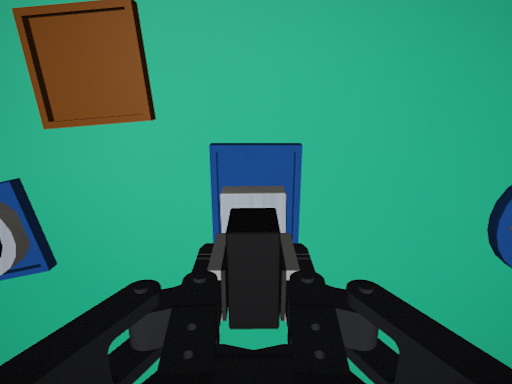

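The oblong die hangs over its dish (dish columns 210–301, foot 220–286), lined up with it. I'll lower and release.

Call:
{"method": "servo_tool", "body": {
  "series": [
    [[0.1, 0.05, 0.5, 0, 0, 0, 0], [0, 0, 0.5, 0, 0, 0, 0], [0, 0, 0.2, 0, 0, 0, 0], [0, 0, 0, 0, 0, 0, 0], [0, 0, 0, 0, 0, 0, 0]]
  ]
}}

```text
time_s: 7.25
tool_pos: [0.6426, -0.08, 0.1978]
eef_rot: [[1.0, -0.023, -0.001], [-0.023, -1.0, 0.0], [-0.001, -0.0, -1.0]]
ft_force: [-0.4, -0.8, -1.0]
finger_gap: 0.246
finger_force: 58.9
```

Call:
{"method": "servo_tool", "body": {
  "series": [
    [[0, 0, 0.05, 0, 0, 0, 0], [0, 0, 0, 0, 0, 0, 0], [0, 0, 0, 0, 0, 0, 0]]
  ]
}}

```text
time_s: 7.55
tool_pos: [0.6427, -0.0801, 0.1969]
eef_rot: [[1.0, -0.023, -0.0], [-0.023, -1.0, 0.0], [-0.0, -0.0, -1.0]]
ft_force: [-0.0, -0.2, -1.0]
finger_gap: 0.249
finger_force: 58.9
```

Call:
{"method": "servo_tool", "body": {
  "series": [
    [[0, 0, 0, 0, 0, 0, 0.7], [0, 0, 0, 0, 0, 0, 0.7], [0, 0, 0, 0, 0, 0, 0.7], [0, 0, -0.5, 0, 0, 0, 0.7], [0, 0, -1, 0, 0, 0, 0.7]]
  ]
}}

```text
time_s: 8.05
tool_pos: [0.6419, -0.0799, 0.2402]
eef_rot: [[1.0, -0.023, -0.005], [-0.023, -1.0, 0.001], [-0.005, -0.001, -1.0]]
ft_force: [0.5, 0.2, 0.6]
finger_gap: 0.703
finger_force: 0.0
```

Call:
{"method": "servo_tool", "body": {
  "series": [
    [[0, 0, -1, 0, 0, 0, 1], [0, 0, -1, 0, 0, 0, 1], [0, 0, 0, 0, 0, 0, 1], [0, 0, 0, 0, 0, 0, 1]]
  ]
}}

```text
time_s: 8.45
tool_pos: [0.6428, -0.08, 0.3043]
eef_rot: [[1.0, -0.023, 0.003], [-0.023, -1.0, -0.001], [0.003, 0.001, -1.0]]
ft_force: [-0.3, 0.2, -1.4]
finger_gap: 0.999
finger_force: 0.0
```

```bash
cat > meas.py <<'E'
import sys
from h import *
def meas(tag,items,box=None):
    s,im=snap('wrist',tag); P=wpose(s); np.savez(tag+'.npz',P=P); k=eyes.calibration('wrist')
    print(s['tool_pos'],'yaw',np.degrees(np.arctan2(s['eef_rot'][1,0],s['eef_rot'][0,0])),s['time_s'])
    H,Sa,Vv=cv2.split(cv2.cvtColor(im,cv2.COLOR_BGR2HSV))
    green=((H>60)&(H<95)&(Sa>90)&(Vv>60)); blue=(H>=96)&(H<130)&(Sa>120)
    for q,x,z0,angs,b in items:
        m=~green if ('holder' in q or z0==0) else (~green)&(~blue)&((Sa<60)|(Vv<40))
        c0=sil(q,*x,angs[0],z0,P,k)>.5
        V=cv2.dilate(c0.astype(np.uint8),np.ones((b,b))).astype(float)
        print(q,np.round(fit(q,m,x,z0,P,k,V,angs),1), 'visible px',c0.sum())
E
python3 - <<'E'
from meas import *
meas('w3',[('oblong_die',(.641,-.079),.004,(0,),13),('oblong_holder',(.6415,-.079),0,(0,),25)])
E
```

```text
[ 0.6428 -0.08    0.3043] yaw -1.31597327564395 8.45
oblong_die [  641.1   -79.6    -0.5    19.4 44222.2] visible px 3033
oblong_holder [  641.1   -78.5    -1.1    10.7 62231.9] visible px 6452
```

View pics/w3.png

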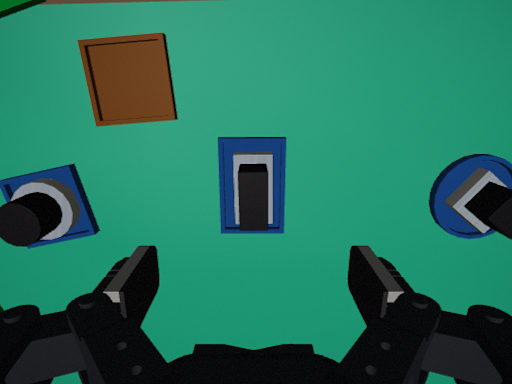

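The oblong die stands in its dish, centred to 1 mm and within 1° (dish 219–285, foot 233–272). Next is the small die.

Call:
{"method": "servo_tool", "body": {
  "series": [
    [[-1, 0.18, 0, 0, 0, -0.19, 1], [-1, 0.18, 0, 0, 0, 0, 1], [-1, 0.18, 0, 0, 0, 0, 1], [-1, 0.18, 0, 0, 0, 0, 1], [-1, 0.18, 0, 0, 0, 0, 0.7]]
  ]
}}

```text
time_s: 9.0
tool_pos: [0.491, -0.1063, 0.3002]
eef_rot: [[1.0, -0.0, -0.003], [-0.0, -1.0, 0.001], [-0.003, -0.001, -1.0]]
ft_force: [-0.4, 0.0, 0.1]
finger_gap: 0.854
finger_force: 0.0
```

Call:
{"method": "servo_tool", "body": {
  "series": [
    [[-1, 0.18, 0.5, 0, 0, 0, 0.7], [0, 0, 0.5, 0, 0, 0, 0.7], [0, 0, 0, 0, 0, 0, 0.7], [0, 0, 0, 0, 0, 0, 0.7]]
  ]
}}

```text
time_s: 9.4
tool_pos: [0.4629, -0.1116, 0.2713]
eef_rot: [[1.0, -0.0, -0.002], [-0.0, -1.0, 0.001], [-0.002, -0.001, -1.0]]
ft_force: [-0.1, 0.3, 1.4]
finger_gap: 0.703
finger_force: 0.0
```

```bash
python3 - <<'E'
from meas import *
meas('w4',[('small_die',(.455,-.115),0,(0,),25)])
E
```

```text
[ 0.4629 -0.1116  0.2713] yaw -0.0013370693449337836 9.4
small_die [  455.8  -113.5     4.4    35.3 43051.3] visible px 1894
```

Call:
{"method": "servo_tool", "body": {
  "series": [
    [[-0.23, 0.06, 0.7, 0, 0, 0, 0.7], [0, 0, 1, 0, 0, 0, 0.7], [0, 0, 0.97, 0, 0, 0, 0.7], [0, 0, 0, 0, 0, 0, 0.7], [0, 0, 0, 0, 0, 0, 0]]
  ]
}}

```text
time_s: 9.95
tool_pos: [0.4563, -0.1134, 0.1926]
eef_rot: [[1.0, 0.0, -0.0], [0.0, -1.0, 0.0], [-0.0, -0.0, -1.0]]
ft_force: [0.3, -0.3, 0.3]
finger_gap: 0.545
finger_force: 0.0
```

Call:
{"method": "servo_tool", "body": {
  "series": [
    [[0, 0, 0, 0, 0, 0, 0], [0, 0, 0, 0, 0, 0, 0], [0, 0, 0, 0, 0, 0, 0], [0, 0, 0, 0, 0, 0, 0]]
  ]
}}

```text
time_s: 10.35
tool_pos: [0.4565, -0.1137, 0.1945]
eef_rot: [[1.0, -0.0, 0.004], [-0.0, -1.0, -0.001], [0.004, 0.001, -1.0]]
ft_force: [0.0, 0.5, 7.4]
finger_gap: 0.233
finger_force: 58.8
```

Call:
{"method": "servo_tool", "body": {
  "series": [
    [[0, 0, -1, 0, 0, 0, 0], [0, 0, -1, 0, 0, 0, 0], [0, 0, -1, 0, 0, 0, 0], [0.33, -1, 0, 0, 0, 0, 0], [0.33, -1, 0, 0, 0, 0, 0]]
  ]
}}

```text
time_s: 10.85
tool_pos: [0.4758, -0.0534, 0.2843]
eef_rot: [[1.0, -0.003, 0.004], [-0.003, -1.0, -0.001], [0.004, 0.001, -1.0]]
ft_force: [0.3, 0.9, -0.4]
finger_gap: 0.232
finger_force: 58.8
```

Call:
{"method": "servo_tool", "body": {
  "series": [
    [[0.33, -1, 0, 0, 0, 0, 0], [0.33, -1, 0, 0, 0, 0, 0], [0.33, -1, 0, 0, 0, 0, 0], [0.33, -1, 0, 0, 0, 0, 0], [0.33, -1, 0, 0, 0, 0, 0]]
  ]
}}

```text
time_s: 11.35
tool_pos: [0.5252, 0.0978, 0.2826]
eef_rot: [[1.0, -0.0, 0.001], [-0.0, -1.0, 0.0], [0.001, -0.0, -1.0]]
ft_force: [-0.7, 0.0, 0.7]
finger_gap: 0.232
finger_force: 58.8
```

Call:
{"method": "servo_tool", "body": {
  "series": [
    [[0.33, -1, 0, 0, 0, 0, 0], [0.33, -1, 0, 0, 0, 0, 0], [0.33, -1, 0, 0, 0, 0, 0], [0.33, -1, 0, 0, 0, 0, 0], [0.33, -1, 0, 0, 0, 0, 0]]
  ]
}}

```text
time_s: 11.85
tool_pos: [0.5748, 0.2478, 0.2824]
eef_rot: [[1.0, -0.0, 0.001], [-0.0, -1.0, 0.0], [0.001, -0.0, -1.0]]
ft_force: [-0.2, -0.4, 0.4]
finger_gap: 0.236
finger_force: 58.8
```

Call:
{"method": "servo_tool", "body": {
  "series": [
    [[0, 0, 0, 0, 0, 0, 0], [0, 0, 0, 0, 0, 0, 0]]
  ]
}}

```text
time_s: 12.05
tool_pos: [0.5745, 0.2469, 0.2819]
eef_rot: [[1.0, 0.001, -0.0], [0.001, -1.0, -0.001], [-0.0, 0.001, -1.0]]
ft_force: [0.5, -0.1, -0.2]
finger_gap: 0.236
finger_force: 58.9
```

```bash
python3 - <<'E'
from meas import *
meas('w5',[('small_holder',(.635,.247),0,(0,),21)])
E
```

```text
[0.5745 0.2469 0.2819] yaw 0.05842341856125651 12.05
small_holder [  633.4   247.3     4.2    34.1 84841.1] visible px 4771
```

View pics/w5.png

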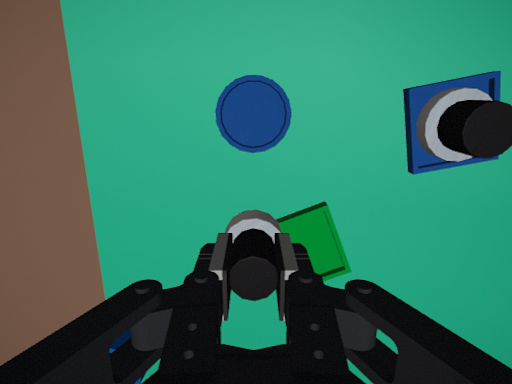

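The small dish is centred at about (253,113) and the die hangs upright in the grip. Next I'll go over it and down.

Call:
{"method": "servo_tool", "body": {
  "series": [
    [[1, 0, 0, 0, 0, 0, 0], [0.97, -0.01, 0, 0, 0, 0, 0], [0, 0, 1, 0, 0, 0, 0], [0, 0, 1, 0, 0, 0, 0], [0, 0, 0.5, 0, 0, 0, 0]]
  ]
}}

```text
time_s: 12.6
tool_pos: [0.6331, 0.2451, 0.2038]
eef_rot: [[1.0, -0.002, -0.004], [-0.002, -1.0, -0.002], [-0.004, 0.002, -1.0]]
ft_force: [-0.7, -0.3, -1.0]
finger_gap: 0.231
finger_force: 58.9
```

Call:
{"method": "servo_tool", "body": {
  "series": [
    [[0, 0, 0.25, 0, 0, 0, 0], [0, 0, 0, 0, 0, 0, 0], [0, 0, 0, 0, 0, 0, 0]]
  ]
}}

```text
time_s: 12.9
tool_pos: [0.6339, 0.2465, 0.2011]
eef_rot: [[1.0, -0.001, 0.002], [-0.001, -1.0, 0.001], [0.002, -0.001, -1.0]]
ft_force: [0.2, 0.6, -1.3]
finger_gap: 0.234
finger_force: 58.8
```

Call:
{"method": "servo_tool", "body": {
  "series": [
    [[0, 0, 0.07, 0, 0, 0, 0], [0, 0, 0.04, 0, 0, 0, 0], [0, 0, 0, 0, 0, 0, 0], [0, 0, 0, 0, 0, 0, 0]]
  ]
}}

```text
time_s: 13.3
tool_pos: [0.6339, 0.2468, 0.1986]
eef_rot: [[1.0, -0.0, 0.003], [-0.0, -1.0, 0.001], [0.003, -0.001, -1.0]]
ft_force: [-2.3, -0.9, 5.4]
finger_gap: 0.233
finger_force: 59.6
```

Call:
{"method": "servo_tool", "body": {
  "series": [
    [[0, 0, 0, 0, 0, 0, 0.7], [0, 0, 0, 0, 0, 0, 0.7], [0, 0, 0, 0, 0, 0, 0.7], [0, 0, -0.5, 0, 0, 0, 0.7], [0, 0, -1, 0, 0, 0, 1]]
  ]
}}

```text
time_s: 13.8
tool_pos: [0.6329, 0.2465, 0.2387]
eef_rot: [[1.0, -0.0, -0.006], [-0.0, -1.0, -0.002], [-0.006, 0.002, -1.0]]
ft_force: [-0.3, -0.3, -0.1]
finger_gap: 0.851
finger_force: 0.0
```

Call:
{"method": "servo_tool", "body": {
  "series": [
    [[0, 0, -1, 0, 0, 0, 1], [0, 0, -1, 0, 0, 0, 1], [0, 0, 0, 0, 0, 0, 1]]
  ]
}}

```text
time_s: 14.1
tool_pos: [0.6342, 0.247, 0.3092]
eef_rot: [[1.0, -0.0, 0.01], [-0.0, -1.0, 0.003], [0.01, -0.003, -1.0]]
ft_force: [0.8, -0.3, 0.6]
finger_gap: 0.999
finger_force: 0.0
```

```bash
python3 - <<'E'
from meas import *
meas('w6',[('small_die',(.634,.247),.004,(0,),13)])
E
```

```text
[0.6342 0.247  0.3092] yaw -0.009047643249678255 14.1
small_die [  633.1   247.5     0.7    28.7 40010.5] visible px 1378
```

Call:
{"method": "servo_tool", "body": {
  "series": [
    [[-0.08, 1, 0, 0, 0, 0, 1], [-0.08, 1, 0, 0, 0, 0, 1], [-0.08, 1, 0, 0, 0, 0, 1], [-0.08, 1, 0, 0, 0, 0, 1], [-0.08, 1, 0, 0, 0, 0, 1]]
  ]
}}

```text
time_s: 14.65
tool_pos: [0.6211, 0.0956, 0.2999]
eef_rot: [[1.0, -0.0, -0.002], [-0.0, -1.0, -0.0], [-0.002, 0.0, -1.0]]
ft_force: [0.0, -0.4, -0.5]
finger_gap: 1.001
finger_force: 0.0
```

Call:
{"method": "servo_tool", "body": {
  "series": [
    [[-0.08, 1, 0, 0, 0, 0, 1], [-0.08, 1, 0, 0, 0, 0, 1], [-0.08, 1, 0, 0, 0, 0, 1], [-0.08, 1, 0, 0, 0, 0, 1], [-0.08, 1, 0, 0, 0, 0, 1]]
  ]
}}

```text
time_s: 15.15
tool_pos: [0.6091, -0.0544, 0.3]
eef_rot: [[1.0, -0.0, -0.002], [-0.0, -1.0, 0.0], [-0.002, -0.0, -1.0]]
ft_force: [-0.4, 0.9, 0.9]
finger_gap: 0.999
finger_force: 0.0
```

Call:
{"method": "servo_tool", "body": {
  "series": [
    [[-0.08, 1, 0, 0, 0, 0, 1], [-0.08, 1, 0, 0, 0, 0, 1], [-0.08, 1, 0, 0, 0, 0, 1], [-0.08, 1, 0, 0, 0, 0, 1], [-0.08, 1, 0, 0, 0, 0, 1]]
  ]
}}

```text
time_s: 15.65
tool_pos: [0.5971, -0.2044, 0.3]
eef_rot: [[1.0, -0.0, -0.002], [-0.0, -1.0, 0.001], [-0.002, -0.001, -1.0]]
ft_force: [-0.0, -0.0, 0.3]
finger_gap: 1.0
finger_force: 0.0
```

Call:
{"method": "servo_tool", "body": {
  "series": [
    [[0, 1, 0, 0, 0, 0, 1], [0, 1, 0, 0, 0, 0, 1], [0, 0.4, 0, 0, 0, 0, 1], [0, 0, 0, 0, 0, 0, 1]]
  ]
}}

```text
time_s: 16.05
tool_pos: [0.5971, -0.2765, 0.2999]
eef_rot: [[1.0, -0.002, -0.002], [-0.002, -1.0, 0.001], [-0.002, -0.001, -1.0]]
ft_force: [0.4, -0.5, -0.6]
finger_gap: 1.004
finger_force: 0.0
```

```bash
python3 - <<'E'
from meas import *
meas('w7',[('square_die',(.624,-.275),.004,(.87,.7,1),15),('wide_holder',(.625,-.275),0,(0,),21)])
E
```

```text
[ 0.5971 -0.2765  0.2999] yaw -0.13998180127777407 16.05
square_die [  625.9  -274.5    50.     17.7 40940.4] visible px 2708
wide_holder [  627.   -272.8     2.2    35.1 88874.4] visible px 6872
```

View pics/w7.png

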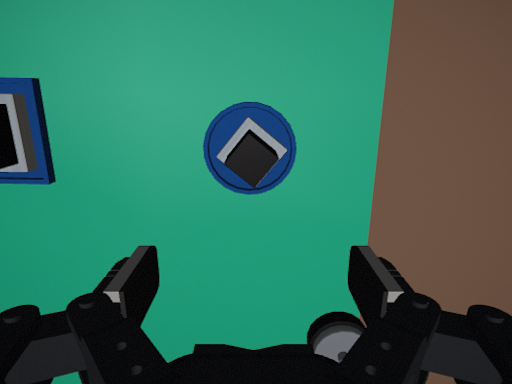

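The square die stands turned about 50° in the large dish (dish centre (250,148)), and the small die has been set correctly. I'll turn the tool −40° and grasp the square die.

Call:
{"method": "servo_tool", "body": {
  "series": [
    [[0.96, -0.07, 0, 0, 0, 0, 0.7], [0, 0, 0, 0, 0, 1, 0.7], [0, 0, 0, 0, 0, 1, 0.7], [0, 0, 0, 0, 0, 1, 0.7], [0, 0, 0, 0, 0, 1, 0.7]]
  ]
}}

```text
time_s: 16.6
tool_pos: [0.6268, -0.271, 0.301]
eef_rot: [[0.886, -0.464, -0.0], [-0.464, -0.886, 0.001], [-0.001, -0.001, -1.0]]
ft_force: [0.7, -0.4, 1.0]
finger_gap: 0.702
finger_force: 0.0
```

Call:
{"method": "servo_tool", "body": {
  "series": [
    [[0, 0, 0, 0, 0, 1, 0.7], [0, 0, 0, 0, 0, 0.8, 0.7], [0, 0, 1, 0, 0, 0, 0.7], [0, 0, 1, 0, 0, 0, 0.7], [0, 0, 0, 0, 0, 0, 0.7]]
  ]
}}

```text
time_s: 17.1
tool_pos: [0.6255, -0.2707, 0.2352]
eef_rot: [[0.769, -0.64, -0.009], [-0.64, -0.769, 0.005], [-0.01, 0.002, -1.0]]
ft_force: [-0.1, 0.6, -0.2]
finger_gap: 0.7
finger_force: 0.0
```

Call:
{"method": "servo_tool", "body": {
  "series": [
    [[0, 0, 0, 0, 0, 0, 0.7], [0, 0, 0, 0, 0, 0, 0.7]]
  ]
}}

```text
time_s: 17.3
tool_pos: [0.6269, -0.2726, 0.2436]
eef_rot: [[0.768, -0.641, 0.003], [-0.641, -0.768, -0.001], [0.003, -0.001, -1.0]]
ft_force: [-0.1, 0.2, -0.2]
finger_gap: 0.702
finger_force: 0.0
```

Call:
{"method": "servo_tool", "body": {
  "series": [
    [[0.02, 0.07, 0.8, 0, 0, 0, 0.7], [0, 0, 0.78, 0, 0, 0, 0.7], [0, 0, 0, 0, 0, 0, 0.7], [0, 0, 0, 0, 0, 0, 0], [0, 0, 0, 0, 0, 0, 0]]
  ]
}}

```text
time_s: 17.8
tool_pos: [0.6261, -0.2754, 0.1967]
eef_rot: [[0.767, -0.641, 0.004], [-0.641, -0.767, -0.002], [0.004, -0.001, -1.0]]
ft_force: [0.8, -0.3, 0.4]
finger_gap: 0.368
finger_force: 0.0
```

Call:
{"method": "servo_tool", "body": {
  "series": [
    [[0, 0, 0, 0, 0, 0, 0], [0, 0, 0, 0, 0, 0, 0], [0, 0, 0, 0, 0, 0, 0]]
  ]
}}

```text
time_s: 18.1
tool_pos: [0.6261, -0.2754, 0.1969]
eef_rot: [[0.767, -0.641, 0.004], [-0.641, -0.767, -0.002], [0.005, -0.001, -1.0]]
ft_force: [1.1, 0.4, 5.7]
finger_gap: 0.317
finger_force: 60.9
```

Call:
{"method": "servo_tool", "body": {
  "series": [
    [[0, 0, -1, 0, 0, 0, 0], [0, 0, -1, 0, 0, 0, 0], [0, 0, -1, 0, 0, 0, 0], [0, 0, 0, 0, 0, -1, 0], [0, 0, 0, 0, 0, -1, 0]]
  ]
}}

```text
time_s: 18.6
tool_pos: [0.6256, -0.2752, 0.2864]
eef_rot: [[0.9, -0.436, 0.003], [-0.436, -0.9, -0.002], [0.004, 0.0, -1.0]]
ft_force: [0.4, 0.3, -1.2]
finger_gap: 0.32
finger_force: 60.0
```

Call:
{"method": "servo_tool", "body": {
  "series": [
    [[0, 0, 0, 0, 0, -1, 0], [0, 0, 0, 0, 0, -1, 0], [0, 0, 0, 0, 0, -1, 0], [0, 0, 0, 0, 0, -0.8, 0], [-0.97, -0.77, 0, 0, 0, 0, 0]]
  ]
}}

```text
time_s: 19.1
tool_pos: [0.5974, -0.2536, 0.281]
eef_rot: [[1.0, 0.001, -0.002], [0.001, -1.0, 0.001], [-0.002, -0.001, -1.0]]
ft_force: [-1.1, 0.7, -0.4]
finger_gap: 0.314
finger_force: 60.0
```

Call:
{"method": "servo_tool", "body": {
  "series": [
    [[-0.97, -0.77, 0, 0, 0, 0, 0], [-0.97, -0.77, 0, 0, 0, 0, 0], [-0.97, -0.77, 0, 0, 0, 0, 0], [-0.97, -0.77, 0, 0, 0, 0, 0], [0, 0, 1, 0, 0, 0, 0]]
  ]
}}

```text
time_s: 19.6
tool_pos: [0.479, -0.158, 0.2594]
eef_rot: [[1.0, 0.001, 0.009], [0.001, -1.0, -0.003], [0.009, 0.003, -1.0]]
ft_force: [1.3, -0.8, -1.3]
finger_gap: 0.319
finger_force: 60.1
```

Call:
{"method": "servo_tool", "body": {
  "series": [
    [[0, 0, 1, 0, 0, 0, 0], [0, 0, 0.7, 0, 0, 0, 0], [0, 0, 0.2, 0, 0, 0, 0], [0, 0, 0.1, 0, 0, 0, 0], [0, 0, 0, 0, 0, 0, 0]]
  ]
}}

```text
time_s: 20.1
tool_pos: [0.4803, -0.1598, 0.1947]
eef_rot: [[1.0, -0.0, 0.001], [-0.0, -1.0, -0.0], [0.001, 0.0, -1.0]]
ft_force: [-0.1, 0.8, -0.9]
finger_gap: 0.314
finger_force: 60.0
```

Call:
{"method": "servo_tool", "body": {
  "series": [
    [[0, 0, 0.05, 0, 0, 0, 0], [0, 0, 0.05, 0, 0, 0, 0], [0, 0, 0, 0, 0, 0, 0]]
  ]
}}

```text
time_s: 20.4
tool_pos: [0.4805, -0.1599, 0.1928]
eef_rot: [[1.0, -0.0, 0.003], [-0.0, -1.0, -0.001], [0.003, 0.001, -1.0]]
ft_force: [-2.9, -0.7, 4.3]
finger_gap: 0.315
finger_force: 60.6
```

Call:
{"method": "servo_tool", "body": {
  "series": [
    [[0, 0, 0, 0, 0, 0, 0.8], [0, 0, 0, 0, 0, 0, 0.8], [0, 0, 0, 0, 0, 0, 0.8], [0, 0, -0.5, 0, 0, 0, 0.8], [0, 0, -1, 0, 0, 0, 1]]
  ]
}}

```text
time_s: 20.9
tool_pos: [0.4792, -0.1593, 0.2343]
eef_rot: [[1.0, -0.0, -0.005], [-0.0, -1.0, 0.002], [-0.005, -0.002, -1.0]]
ft_force: [0.1, 0.2, 0.7]
finger_gap: 0.941
finger_force: 0.0
```

Call:
{"method": "servo_tool", "body": {
  "series": [
    [[0, 0, -1, 0, 0, 0, 1], [0, 0, -1, 0, 0, 0, 1], [0.44, -0.96, 0, 0, 0, 0, 1], [0.44, -0.96, 0, 0, 0, 0, 1], [0.44, -0.96, 0, 0, 0, 0, 1]]
  ]
}}

```text
time_s: 21.4
tool_pos: [0.5199, -0.0724, 0.2976]
eef_rot: [[1.0, -0.001, 0.002], [-0.001, -1.0, -0.0], [0.002, 0.0, -1.0]]
ft_force: [-0.1, -0.0, -1.2]
finger_gap: 1.0
finger_force: 0.0
```

Call:
{"method": "servo_tool", "body": {
  "series": [
    [[0.44, -0.96, 0, 0, 0, 0, 1], [0.44, -0.96, 0, 0, 0, 0, 1], [0.44, -0.96, 0, 0, 0, 0, 1], [0.44, -0.96, 0, 0, 0, 0, 1], [0.44, -0.96, 0, 0, 0, 0, 1]]
  ]
}}

```text
time_s: 21.9
tool_pos: [0.586, 0.0721, 0.2971]
eef_rot: [[1.0, -0.0, 0.001], [-0.0, -1.0, 0.0], [0.001, -0.0, -1.0]]
ft_force: [0.3, -0.9, -0.7]
finger_gap: 1.0
finger_force: 0.0
```

Call:
{"method": "servo_tool", "body": {
  "series": [
    [[0.44, -0.96, 0, 0, 0, 0, 1], [0, 0, 0, 0, 0, 0, 1], [0, 0, 0, 0, 0, 0, 1]]
  ]
}}

```text
time_s: 22.2
tool_pos: [0.5989, 0.1001, 0.2964]
eef_rot: [[1.0, 0.001, 0.0], [0.001, -1.0, -0.0], [0.0, 0.0, -1.0]]
ft_force: [-0.2, -0.2, 0.1]
finger_gap: 0.999
finger_force: 0.0
```

```bash
python3 - <<'E'
from meas import *
meas('w8',[('wide_die',(.627,.0995),.004,(0,),15),('square_holder',(.6265,.0995),0,(.19,),21)])
E
```

```text
[0.5989 0.1001 0.2964] yaw 0.06844257859737721 22.2
wide_die [  626.7    99.      5.9    32.1 44418. ] visible px 3576
square_holder [  626.4    99.2    10.9     3.5 63583.7] visible px 6429
```

View pics/w8.png

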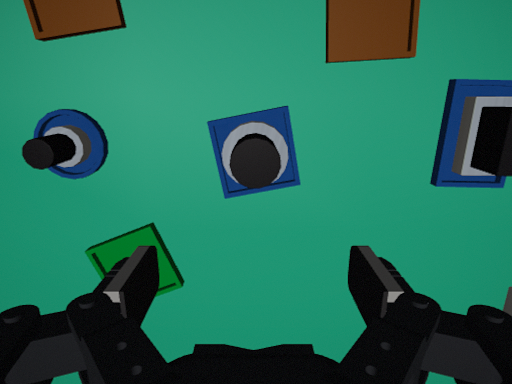

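The wide die (255,155) is centred in the square dish, which is turned 10.9°. The small and oblong dies stand in their dishes. Next I'll grasp the wide die.

Call:
{"method": "servo_tool", "body": {
  "series": [
    [[0.93, 0.04, 0.3, 0, 0, 0, 0.9], [0, 0, 1, 0, 0, 0, 0.8], [0, 0, 1, 0, 0, 0, 0.8], [0, 0, 0.7, 0, 0, 0, 0.8], [0, 0, 0.33, 0, 0, 0, 0.8]]
  ]
}}

```text
time_s: 22.75
tool_pos: [0.6258, 0.097, 0.1934]
eef_rot: [[1.0, -0.002, -0.004], [-0.002, -1.0, -0.001], [-0.004, 0.001, -1.0]]
ft_force: [0.2, 0.0, 0.1]
finger_gap: 0.799
finger_force: 0.0
```

Call:
{"method": "servo_tool", "body": {
  "series": [
    [[0, 0, 0, 0, 0, 0, 0.8], [0, 0, 0, 0, 0, 0, 0], [0, 0, 0, 0, 0, 0, 0], [0, 0, 0, 0, 0, 0, 0], [0, 0, 0, 0, 0, 0, 0]]
  ]
}}

```text
time_s: 23.25
tool_pos: [0.6274, 0.0984, 0.1985]
eef_rot: [[1.0, -0.0, 0.004], [-0.0, -1.0, 0.0], [0.004, -0.0, -1.0]]
ft_force: [-0.7, -1.2, 5.4]
finger_gap: 0.401
finger_force: 60.7
```

Call:
{"method": "servo_tool", "body": {
  "series": [
    [[0, 0, 0, 0, 0, 0, 0], [0, 0, 0, 0, 0, 0, 0]]
  ]
}}

```text
time_s: 23.45
tool_pos: [0.6274, 0.0984, 0.1985]
eef_rot: [[1.0, -0.0, 0.004], [-0.0, -1.0, 0.0], [0.004, -0.0, -1.0]]
ft_force: [-0.5, -0.6, 6.4]
finger_gap: 0.399
finger_force: 60.7
```

Call:
{"method": "servo_tool", "body": {
  "series": [
    [[0, 0, -1, 0, 0, 0, 0], [0, 0, -1, 0, 0, 0, 0], [0, 0, -1, 0, 0, 0, 0], [0, 1, 0, 0, 0, 0, 0], [0, 1, 0, 0, 0, 0, 0]]
  ]
}}

```text
time_s: 23.95
tool_pos: [0.6268, 0.0386, 0.2879]
eef_rot: [[1.0, 0.002, 0.003], [0.002, -1.0, 0.0], [0.003, -0.0, -1.0]]
ft_force: [1.0, 0.0, -1.8]
finger_gap: 0.403
finger_force: 60.2
```

Call:
{"method": "servo_tool", "body": {
  "series": [
    [[0, 1, 0, 0, 0, 0, 0], [0, 1, 0, 0, 0, 0, 0], [0, 1, 0, 0, 0, 0, 0], [0, 1, 0, 0, 0, 0, 0], [0, 1, 0, 0, 0, 0, 0]]
  ]
}}

```text
time_s: 24.45
tool_pos: [0.6265, -0.1127, 0.2859]
eef_rot: [[1.0, 0.0, -0.0], [0.0, -1.0, 0.0], [-0.0, -0.0, -1.0]]
ft_force: [0.1, -0.5, -1.0]
finger_gap: 0.399
finger_force: 60.2
```

Call:
{"method": "servo_tool", "body": {
  "series": [
    [[0, 1, 0, 0, 0, 0, 0], [0, 1, 0, 0, 0, 0, 0], [0, 1, 0, 0, 0, 0, 0], [0, 1, 0, 0, 0, 0, 0], [0, 1, 0, 0, 0, 0, 0]]
  ]
}}

```text
time_s: 24.95
tool_pos: [0.6265, -0.2627, 0.2858]
eef_rot: [[1.0, -0.0, -0.0], [-0.0, -1.0, 0.0], [-0.0, -0.0, -1.0]]
ft_force: [0.7, 0.3, -2.0]
finger_gap: 0.404
finger_force: 60.2
```

Call:
{"method": "servo_tool", "body": {
  "series": [
    [[0, 0.4, 0, 0, 0, 0, 0], [0, 0, 0.5, 0, 0, 0, 0], [0, 0, 0.5, 0, 0, 0, 0], [0, 0, 0, 0, 0, 0, 0], [0, 0, 0, 0, 0, 0, 0]]
  ]
}}

```text
time_s: 25.45
tool_pos: [0.6266, -0.2721, 0.2542]
eef_rot: [[1.0, 0.001, -0.003], [0.001, -1.0, 0.002], [-0.003, -0.002, -1.0]]
ft_force: [0.9, 0.2, -1.1]
finger_gap: 0.398
finger_force: 60.3
```

```bash
python3 - <<'E'
from meas import *
s,im=snap('wrist','w9'); print(s['tool_pos'])
E
```

```text
[ 0.6266 -0.2721  0.2542]
```

View pics/w9.png

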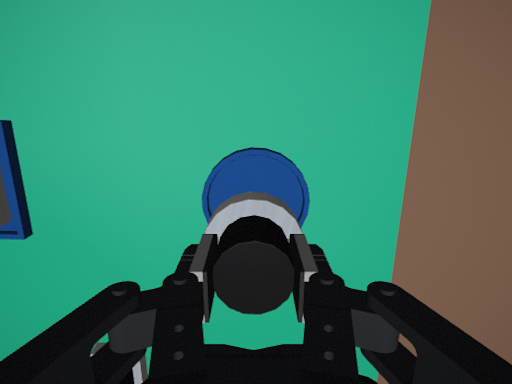

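The die hangs over the large dish: foot centre at column 253, dish centre about 256. I'll shift 2 mm and lower.

Call:
{"method": "servo_tool", "body": {
  "series": [
    [[0, 0.05, 1, 0, 0, 0, 0], [0, 0, 0.6, 0, 0, 0, 0], [0, 0, 0.25, 0, 0, 0, 0], [0, 0, 0, 0, 0, 0, 0], [0, 0, 0, 0, 0, 0, 0]]
  ]
}}

```text
time_s: 26.0
tool_pos: [0.6271, -0.275, 0.2019]
eef_rot: [[1.0, 0.0, 0.002], [0.0, -1.0, -0.001], [0.002, 0.001, -1.0]]
ft_force: [0.3, 0.2, -0.9]
finger_gap: 0.4
finger_force: 60.5
```

Call:
{"method": "servo_tool", "body": {
  "series": [
    [[0, 0, 0.05, 0, 0, 0, 0], [0, 0, 0.05, 0, 0, 0, 0], [0, 0, 0, 0, 0, 0, 0]]
  ]
}}

```text
time_s: 26.3
tool_pos: [0.6269, -0.2752, 0.1985]
eef_rot: [[1.0, -0.0, 0.002], [-0.0, -1.0, -0.001], [0.002, 0.001, -1.0]]
ft_force: [0.6, 0.5, 1.9]
finger_gap: 0.402
finger_force: 60.6
```

Call:
{"method": "servo_tool", "body": {
  "series": [
    [[0, 0, 0.01, 0, 0, 0, 0.8], [0, 0, 0, 0, 0, 0, 0.8], [0, 0, 0, 0, 0, 0, 0.8], [0, 0, -0.5, 0, 0, 0, 0.8], [0, 0, -1, 0, 0, 0, 1]]
  ]
}}

```text
time_s: 26.8
tool_pos: [0.626, -0.2748, 0.2397]
eef_rot: [[1.0, -0.0, -0.005], [-0.0, -1.0, 0.003], [-0.005, -0.003, -1.0]]
ft_force: [0.0, -0.1, -0.5]
finger_gap: 0.946
finger_force: 0.0
```

Call:
{"method": "servo_tool", "body": {
  "series": [
    [[0, 0, -1, 0, 0, 0, 1], [0, 0, -1, 0, 0, 0, 1], [0, 0, 0, 0, 0, 0, 1], [0, 0, 0, 0, 0, 0, 1]]
  ]
}}

```text
time_s: 27.2
tool_pos: [0.6267, -0.2752, 0.3043]
eef_rot: [[1.0, -0.0, 0.003], [-0.0, -1.0, -0.002], [0.003, 0.002, -1.0]]
ft_force: [0.6, -0.0, -0.7]
finger_gap: 0.998
finger_force: 0.0
```

```bash
python3 - <<'E'
from meas import *
meas('w10',[('wide_die',(.627,-.275),.004,(0,),13),('wide_holder',(.627,-.274),0,(0,),21)])
E
```

```text
[ 0.6267 -0.2752  0.3043] yaw -0.008452732818141469 27.2
wide_die [  626.   -275.      7.4    37.  41310.3] visible px 3317
wide_holder [  626.6  -272.9     4.9    40.8 88502.4] visible px 6170
```

Call:
{"method": "servo_tool", "body": {
  "series": [
    [[-0.97, -0.77, 0, 0, 0, 0, 1], [-0.97, -0.77, 0, 0, 0, 0, 1], [-0.97, -0.77, 0, 0, 0, 0, 1], [-0.97, -0.77, 0, 0, 0, 0, 1], [-0.97, -0.77, 0, 0, 0, 0, 0.8]]
  ]
}}

```text
time_s: 27.75
tool_pos: [0.4796, -0.1587, 0.3]
eef_rot: [[1.0, -0.0, -0.003], [-0.0, -1.0, 0.001], [-0.003, -0.001, -1.0]]
ft_force: [-0.1, -0.3, 1.3]
finger_gap: 0.857
finger_force: 0.0
```

Call:
{"method": "servo_tool", "body": {
  "series": [
    [[0, 0, 0.8, 0, 0, 0, 0.8], [0, 0, 0, 0, 0, 0, 0.8], [0, 0, 0, 0, 0, 0, 0.8]]
  ]
}}

```text
time_s: 28.05
tool_pos: [0.4809, -0.1596, 0.2768]
eef_rot: [[1.0, -0.0, -0.003], [-0.0, -1.0, 0.001], [-0.003, -0.001, -1.0]]
ft_force: [0.1, 0.2, 0.5]
finger_gap: 0.798
finger_force: 0.0
```

```bash
python3 - <<'E'
from meas import *
meas('w11',[('square_die',(.48,-.16),0,(0,.1),15)])
E
```

```text
[ 0.4809 -0.1596  0.2768] yaw -0.013281958720650395 28.05
square_die [  479.9  -159.8     0.1    15.1 51736.6] visible px 3307
```

View pics/w10.png

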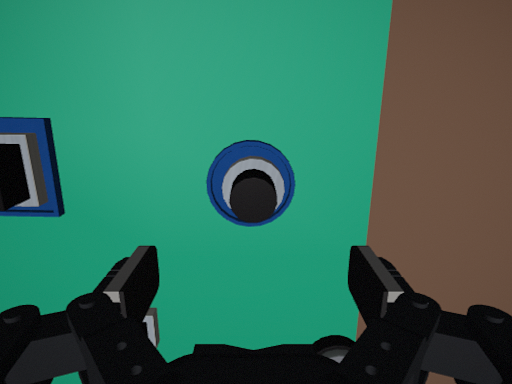

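The wide die sits in the large dish, centred to about 2 mm. Next I'll take the square die from its waiting spot.

Call:
{"method": "servo_tool", "body": {
  "series": [
    [[-0.03, 0, 1, 0, 0, 0, 0.7], [0, 0, 1, 0, 0, 0, 0.7], [0, 0, 0.8, 0, 0, 0, 0.7], [0, 0, 0, 0, 0, 0, 0.7], [0, 0, 0, 0, 0, 0, 0]]
  ]
}}

```text
time_s: 28.6
tool_pos: [0.4807, -0.16, 0.1947]
eef_rot: [[1.0, -0.001, -0.0], [-0.001, -1.0, 0.0], [-0.0, -0.0, -1.0]]
ft_force: [0.5, -0.6, 0.4]
finger_gap: 0.548
finger_force: 0.0
```

Call:
{"method": "servo_tool", "body": {
  "series": [
    [[0, 0, 0, 0, 0, 0, 0], [0, 0, 0, 0, 0, 0, 0], [0, 0, 0, 0, 0, 0, 0], [0, 0, 0, 0, 0, 0, 0], [0, 0, 0, 0, 0, 0, 0]]
  ]
}}

```text
time_s: 29.1
tool_pos: [0.4811, -0.1599, 0.1965]
eef_rot: [[1.0, -0.0, 0.004], [-0.0, -1.0, -0.002], [0.004, 0.002, -1.0]]
ft_force: [0.6, 0.1, 6.0]
finger_gap: 0.316
finger_force: 61.8
```

Call:
{"method": "servo_tool", "body": {
  "series": [
    [[0, 0, -1, 0, 0, 0, 0], [0, 0, -1, 0, 0, 0, 0], [0, 0, -1, 0, 0, 0, 0], [0.54, -0.96, 0, 0, 0, 0, 0], [0.54, -0.96, 0, 0, 0, 0, 0]]
  ]
}}

```text
time_s: 29.6
tool_pos: [0.5131, -0.102, 0.2862]
eef_rot: [[1.0, -0.002, 0.004], [-0.002, -1.0, -0.001], [0.004, 0.001, -1.0]]
ft_force: [0.6, -0.6, -1.6]
finger_gap: 0.311
finger_force: 60.9
```

Call:
{"method": "servo_tool", "body": {
  "series": [
    [[0.54, -0.96, 0, 0, 0, 0, 0], [0.54, -0.96, 0, 0, 0, 0, 0], [0.54, -0.96, 0, 0, 0, 0, 0], [0.54, -0.96, 0, 0, 0, 0, 0], [0.54, -0.96, 0, 0, 0, 0, 0]]
  ]
}}

```text
time_s: 30.1
tool_pos: [0.5941, 0.0433, 0.2843]
eef_rot: [[1.0, -0.0, 0.0], [-0.0, -1.0, -0.0], [0.0, 0.0, -1.0]]
ft_force: [0.3, -1.0, -1.1]
finger_gap: 0.306
finger_force: 60.9
```

Call:
{"method": "servo_tool", "body": {
  "series": [
    [[0.54, -0.96, 0, 0, 0, 0, 0], [0.55, -0.96, 0, 0, 0, 0, 0], [0, 0, 0, 0, 0, -0.8, 0], [0, 0, 0, 0, 0, -0.78, 0], [0, 0, 1, 0, 0, 0, 0]]
  ]
}}

```text
time_s: 30.6
tool_pos: [0.6277, 0.1002, 0.2592]
eef_rot: [[0.981, 0.192, 0.009], [0.192, -0.981, 0.001], [0.009, 0.001, -1.0]]
ft_force: [1.0, 0.2, -1.0]
finger_gap: 0.312
finger_force: 60.9
```

Call:
{"method": "servo_tool", "body": {
  "series": [
    [[0, 0, 0.5, 0, 0, 0, 0], [0, 0, 0, 0, 0, 0, 0], [0, 0, 0, 0, 0, 0, 0]]
  ]
}}

```text
time_s: 30.9
tool_pos: [0.6263, 0.0995, 0.2389]
eef_rot: [[0.982, 0.188, -0.001], [0.188, -0.982, -0.0], [-0.001, -0.0, -1.0]]
ft_force: [0.3, -0.3, -0.8]
finger_gap: 0.31
finger_force: 60.9
```

```bash
python3 - <<'E'
from meas import *
s,im=snap('wrist','w12'); print(s['tool_pos'])
E
```

```text
[0.6263 0.0995 0.2389]
```

View pics/w12.png

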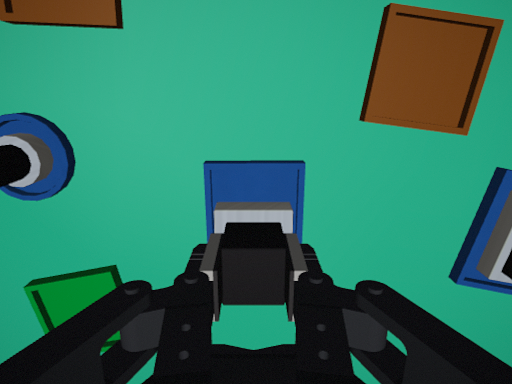

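The square die is parallel to its dish and centred over it (dish columns 204–304, foot 214–293). I'll lower it and feel for contact.

Call:
{"method": "servo_tool", "body": {
  "series": [
    [[0, 0, 0.7, 0, 0, 0, 0], [0, 0, 0.4, 0, 0, 0, 0], [0, 0, 0.15, 0, 0, 0, 0], [0, 0, 0, 0, 0, 0, 0], [0, 0, 0, 0, 0, 0, 0]]
  ]
}}

```text
time_s: 31.45
tool_pos: [0.6266, 0.0996, 0.2024]
eef_rot: [[0.982, 0.188, 0.001], [0.188, -0.982, 0.0], [0.001, 0.0, -1.0]]
ft_force: [-0.2, -0.6, -1.3]
finger_gap: 0.314
finger_force: 60.9
```

Call:
{"method": "servo_tool", "body": {
  "series": [
    [[0, 0, 0.05, 0, 0, 0, 0], [0, 0, 0.04, 0, 0, 0, 0], [0, 0, 0, 0, 0, 0, 0]]
  ]
}}

```text
time_s: 31.75
tool_pos: [0.6267, 0.0996, 0.2006]
eef_rot: [[0.982, 0.188, 0.002], [0.188, -0.982, 0.0], [0.002, 0.0, -1.0]]
ft_force: [-1.5, 0.5, 4.0]
finger_gap: 0.312
finger_force: 61.5
```

Contact. I'll release, back off, and check everything.

Call:
{"method": "servo_tool", "body": {
  "series": [
    [[0, 0, 0, 0, 0, 0, 0.8], [0, 0, 0, 0, 0, 0, 0.8], [0, 0, 0, 0, 0, 0, 0.8], [0, 0, -0.5, 0, 0, 0, 0.8], [0, 0, -1, 0, 0, 0, 1]]
  ]
}}

```text
time_s: 32.25
tool_pos: [0.6256, 0.0995, 0.2417]
eef_rot: [[0.982, 0.188, -0.006], [0.188, -0.982, -0.001], [-0.006, -0.001, -1.0]]
ft_force: [0.0, 0.0, 0.3]
finger_gap: 0.942
finger_force: 0.0
```

Call:
{"method": "servo_tool", "body": {
  "series": [
    [[0, 0, -1, 0, 0, 0, 1], [0, 0, -1, 0, 0, 0, 1], [-1, 0, -1, 0, 0, 0, 1], [-1, 0, -1, 0, 0, 0, 1], [-1, 0, -1, 0, 0, 0, 1]]
  ]
}}

```text
time_s: 32.75
tool_pos: [0.5367, 0.0824, 0.3961]
eef_rot: [[0.982, 0.188, 0.001], [0.188, -0.982, 0.0], [0.001, 0.0, -1.0]]
ft_force: [0.1, 0.0, -0.4]
finger_gap: 1.004
finger_force: 0.0
```

Call:
{"method": "servo_tool", "body": {
  "series": [
    [[0, 0, 0, 0, 0, 0, 1], [0, 0, 0, 0, 0, 0, 1]]
  ]
}}

```text
time_s: 32.95
tool_pos: [0.5375, 0.0825, 0.3965]
eef_rot: [[0.982, 0.188, 0.004], [0.188, -0.982, 0.0], [0.004, 0.0, -1.0]]
ft_force: [0.2, 0.3, 0.4]
finger_gap: 1.001
finger_force: 0.0
```

```bash
python3 - <<'E'
from meas import *
meas('w13',[('square_die',(.6265,.0995),.004,(.19,),11),('oblong_die',(.641,-.0795),.004,(0,),11),('small_die',(.633,.2475),.004,(0,),9)])
E
```

```text
[0.5375 0.0825 0.3965] yaw 10.844827178709986 32.95
square_die [  625.5    99.6    11.      2.7 39345.3] visible px 1629
oblong_die [  641.1   -79.8    -0.3    48.  39345.3] visible px 2839
small_die [  633.4   247.7     8.3    44.3 39345.3] visible px 1331
```

View pics/w13.png

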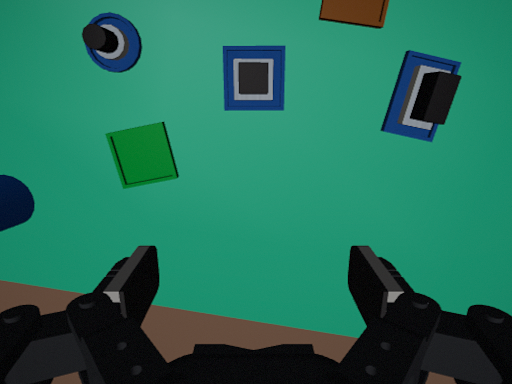

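The square die (254,78) is centred and parallel in its dish, within 0.1° and 1 mm. The small die (110,42) and oblong die (421,97) stand in theirs, so I'm handing in.

```bash
python3 -c "from cell import bot; print(bot.close_job())"
```

```text
the job is handed in; nothing more can be done
None
```

All four dies are upright in their matching blue holders, measured within about 2 mm of centre, with the square and oblong ones lined up to within 1°; the job was handed in at about 33 s on the robot's clock.

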